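Load the heel press and lock its bayonet head

TASK

Slide the flat carrier with the glued heel lift into the slot of the little blue heel press, nose first, until it is fully home. Then put the bayonet head into the keyhole on top of the press, push it down against the spring until its flange is flush on the top plate, and turn it a quarter turn clockwise (seen from above). Finish while still gripping the head and holding it pressed down flush and turned, so that the glue stays under full pressure; leave the other things on the bench where they are.

Things in the scene. Friction and masses are not known exactly. Their poses are not given: they have to be found in the camera images.
- press: Blue heel press, fixed; place and yaw differ each run. Origin: on the bench, right under the bayonet axis. x axis = the carrier's insertion direction (the slot's mouth faces its -x), z up. Base plate 8 mm thick, 104 mm wide, x -110 to +36 mm; its top is the slot's floor. Tower x -32 to +36, y +-42 mm, flat steel top plate at z = 64 mm.
- slot_mouth (a point): Middle of the slot's lower edge at its mouth, press axes. Slot: 64 mm wide, 13 mm high at the mouth, running 62 mm in along +x to an end wall. Before the mouth two steel guide rails, 9 mm tall, stand 64 mm apart for 13 mm, then flare out by 0.2 rad each over the next 46 mm.
- keyhole (a point): Centre of the keyhole in the 8 mm top plate, at its upper face, press axes. Slot along the press's x, 38 mm long, 12 mm wide, with an 18 mm square opening in its middle. Stops inside let the head turn clockwise only (from above), about 97 degrees at most. Red marks on the plate at +-y: the bar's ends point there when locked.
- plunger (a joint): Spring plunger under the keyhole, m: 0 = up (top 9 mm below the plate's upper face), grows as the head's foot presses it; about 0.015 with the flange flush. About 12 N holds the head flush with the carrier in place. If let go when turned, the spring lifts the head about 4 mm until its lugs catch under the plate.
- pad: Round rubber pad, 40 mm across, hidden inside the press under the plunger; a second spring squeezes it on the heel lift as the head is pushed in. Nothing to be handled.
- carrier_tab (a point): Centre of the carrier's orange upright grip tab: 24 mm along the carrier's x, 14 mm across y, 35 mm tall. It is 27.5 mm above the slab's underside and 17.5 mm above the slab's top. x axis points to the nose. Fully home it is at x = -62.5 mm, y = 0, z = 35.5 mm in the press's frame; the tab stays outside the tower.
- carrier_nose (a point): Middle of the nose end of the loose carrier (0.17 to 0.33 kg): a flat aluminium slab 115 (x) x 60 (y) x 10 mm, with a black heel lift bonded flush near the nose. The point is half-way up the slab, 92.5 mm ahead of the tab's centre; the tail is 22.5 mm behind the tab's centre. Home, the nose touches the slot's end wall.
- rest: Grey plastic ring, fixed, 62 mm across and 30 mm tall, in which the bayonet head stands at the start, its flange on the rim. Origin at the centre of its underside. The carrier and the rest swap sides of the press in some runs.
- head_bar (a point): Centre of the yellow grip bar of the loose bayonet head (0.12 kg): 46 mm along the head's x, 22 mm across y, 34 mm tall. Below it a round black flange, 48 mm across, 6 mm thick, its underside 23 mm below the point. The bar lies along the lugs: in line with the press's x (either way round) to enter, along its y when locked. Flush, the point is 23 mm above the keyhole point.
- head_lugs (a point): Middle of the head's two steel lugs, 38 mm below the bar's centre. They point along the head's +x and -x: 34 mm over both, 8 mm wide, 6 mm thick, 12 to 18 mm below the flange's underside. The shaft is 14 mm across; a tapered foot ends 24 mm below the flange's underside. The head can turn once the flange is within 4 mm of the plate.
- loafer: Dark red loafer, 250 x 85 x 75 mm; loose, not part of the job. Origin at the centre of its underside.
- last: Wooden shoe last, 235 x 80 x 85 mm; loose, not part of the job. Origin at the centre of its underside.
- tin: Flat polish tin, 70 mm across, 25 mm tall; loose, not part of the job. Origin at the centre of its underside.
- glue: Closed glue jar, 54 mm across, 75 mm tall; loose, not part of the job. Origin at the centre of its underside.
- brush: Shoe brush, 150 x 52 x 40 mm; loose, not part of the job. Origin at the centre of its underside.
- hammer: Hammer, 260 mm long, lying behind the press; loose, not part of the job. Origin in the middle of its underside.
- tips: Blue tray of rubber heel tips, 120 x 80 x 35 mm; loose, not part of the job. Origin at the centre of its underside.
Things that resemble listed ones, but are neither listed nor needed, are in the scene too. What is shaped like the part that bears head_bar but turquoise is not meant. Of the things shaped like the part that bears carrier_tab, the aluminium one is meant.

How it is judged:
By the outcome, as a careful person would: the job done as asked, in the order asked, and still so for the second after the job is handed in, while the arm keeps its last pose, push and grip.
It also fails if it takes over 67 s, if anything falls off the work surface, if the arm or the gripper's body presses on something with over 40 N, if the wrist force passes 120 N, or if a joint passes its speed limit or range.

ROBOT

A 6-joint arm with a two-finger parallel gripper is mounted at the origin on the work surface. World frame = base frame: x ahead of the robot, y to its left, z up, the work surface at z = 0. Lengths are in m, angles in rad, forces in N, time in s.
With the tool pointing down it reaches from about 0.25 to 0.775 m from the base axis. Payload 4 kg.
Tool frame: the origin (TCP) lies on the centre line of the jaws, within the pads' length; the fingertips stand 8 mm ahead of it and the grasp point (between the pads) lies 11 mm behind it; y points along the fingers, x is the direction in which the jaws open and shut, and the axes are right-handed (so a half turn about y gives the same grasp; the last joint's range is limited). The gripper opens to 94 mm and grips with 3 to 60 N. Pads are 16 mm wide; open, the fingers measure 119 mm over their backs; the gripper's body (75 mm by 177 mm) begins 78 mm behind the grasp point.
Start: joints at [1.15, 0.087, 1.371, -0, 1.684, -0.103], TCP at [0.172, 0.522, 0.214] pointing down, gripper open.
Joint ranges: [-3.1, 3.1], [-0.76, 2.03], [0.27, 2.55], [-1.08, 4.22], [0.17, 2.65], [-2.57, 2.57]. Speed limits (rad/s): [2.79, 2.79, 3.14, 3.14, 3.14, 3.14].

INTERFACE

Orientations are given as [roll, pitch, yaw] about the fixed x, y, z axes, in that order (R = Rz(yaw) Ry(pitch) Rx(roll)).
In Python, from bench import robot gives the robot as it stands.
- The arm moves only by the tool step_arm, never from a script. Its argument "commands" is a list of rows, each an object with "xyz": the shift along the world's x, y, z in m, a list of three; "twist": the turn, a rotation vector about the world's x, y, z in degrees, a list of three. In form: [{"xyz": [tx, ty, tz], "twist": [ax, ay, az]}, ...]. A call has 1 to 12 rows; each row is the pose to reach, as a shift and turn from the pose commanded when the call began; what a row does not reach only later rows make up. A row lasts 1/12 s, in which the tool goes at most 41.7 mm and 7.16 degrees, less where a joint would pass 70% of its speed; a pose out of reach is approached as far as the arm can. A call with a gripper value outside its range is refused whole. "fingers" is the closure in counts, from 0 (fully open) to 255 (shut), set as the call begins (left out, the last holds). The fingers move at their own pace and stop on an object; the grip force is fixed at half the most. Time passes only in rows, so rows that repeat a pose let the fingers close. It gives the time, the measured TCP pose, the force and the opening at its end, in the units of the state.
- robot.get_obs(): the state, without advancing time (a new reading comes with each control period).
- robot.snapshot(name): name is "scene" or "side" or "wrist"; returns (picture, depth): 420x560x3 uint8, red, green, blue; 420x560 float32, m along the optical axis (not along the pixel's ray), 0 where there is no reading.
- robot.camera_info(name): a dict with "fx", "fy", "cx", "cy" (pixels), "R" (3x3) and "t" (3): a world point X has camera coordinates R X + t. Camera axes: x right, y down, z forward; pixel columns grow to the right and rows downward; lengths in m; the calibration is good to about 2 mm. A picture is of the moment at which its call begins: read the wrist's pose just before it. camera_info takes no time and is no camera call; for the wrist camera it gives the pose at the moment of the call.
- robot.close_job(): hands the job in, once; it reports no verdict.
The state is a dict: "time": time; "joint_positions": joint angles; "qvel": joint speeds; "joint_torque": joint torques, N m; "tool_pos": TCP position; "ee_rot": TCP orientation; "wrist_force": force on the tool from outside, world axes, zero at the start; "wrist_torque": the same for the moment, N m; "width": finger opening in m.
Only numpy, scipy, OpenCV 4.12 (cv2) and the standard library are available. Lean on these libraries where they do the work, as an engineer would, in place of code of your own. Each camera call takes 0.05 s, during which the arm holds its last target.

## Working session

There is one attempt and no reset: what is moved stays moved. The work goes in short steps, Python scripts to look and compute and a tool call to move; the robot and the scene stay as the last step left them, time stands still between calls to the robot, and variables do not carry over. Pictures are saved under pics/ and viewed, and the job is handed in when it is done.

Besides the shell and the picture viewer there is one more tool, called after ">>>" as a command line: name --argument value ..., lists and objects as JSON in quotes. step_arm: Moves the arm, as the interface text tells. Its arguments: {"type":"object","properties":{"commands":{"type":"array"},"fingers":{"type":"number"}},"required":["commands"]}

```bash
mkdir -p pics; ls
python3 - <<'E'
from bench import robot
import cv2,numpy as np
print(robot.get_obs())
for n in ("scene","side","wrist"):
    i=robot.camera_info(n); print(n,i)
    p,d=robot.snapshot(n); cv2.imwrite(f"pics/{n}0.png",p[:,:,::-1]); np.savez(f"{n}0.npz",p=p,d=d,R=i["R"],t=i["t"],k=[i["fx"],i["fy"],i["cx"],i["cy"]])
E
```

```text
pics
{'time': 0.0, 'joint_positions': array([ 1.14990067e+00,  8.79670891e-02,  1.37222414e+00, -3.34793170e-05,
        1.68357191e+00, -1.03057308e-01]), 'qvel': array([ 3.12909687e-04, -3.62431266e-04,  1.14516309e-03, -2.95521715e-05,
        6.43049020e-04,  5.87014226e-04]), 'joint_torque': array([ 6.79660152e-04, -3.40175772e+01, -3.02432299e+01,  7.19998218e-02,
        3.29488493e-02, -1.68606443e-04]), 'tool_pos': array([0.17166427, 0.52198243, 0.21231281]), 'ee_rot': array([-1.57060614,  0.00216239,  1.25295445]), 'wrist_force': array([-0.1914065 ,  0.02992867, -0.07240718]), 'wrist_torque': array([0.05133612, 0.05506109, 0.00050682]), 'width': 0.09392174970376788}
scene {'fx': 420.9468204055809, 'fy': 420.9468204055809, 'cx': 280.34354903390215, 'cy': 218.17793833931754, 'R': array([[ 0.66764955,  0.74445649,  0.00534953],
       [ 0.61940682, -0.55148643, -0.55874673],
       [-0.41301243,  0.37636054, -0.82932109]]), 't': array([-0.38950647, -0.31820142,  1.37945841])}
side {'fx': 483.8650913352548, 'fy': 483.8650913352548, 'cx': 279.150806239359, 'cy': 200.5803228130231, 'R': array([[ 0.9973994 , -0.07155257, -0.00864103],
       [-0.0592308 , -0.7454647 , -0.6639082 ],
       [ 0.04106276,  0.66269345, -0.74776416]]), 't': array([-0.54450578,  0.08260324,  1.19584982])}
wrist {'fx': 312.84276341856173, 'fy': 312.84276341856173, 'cx': 282.3467259530981, 'cy': 208.767665517438, 'R': array([[ 0.31053452,  0.95056055, -0.00171732],
       [ 0.91054037, -0.29694082,  0.28764976],
       [ 0.27291857, -0.09088887, -0.95773413]]), 't': array([-0.54981973, -0.03050565,  0.39171165])}
```

View pics/scene0.png

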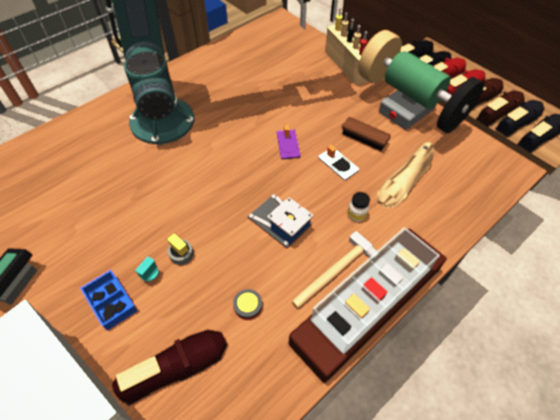

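View pics/side0.png

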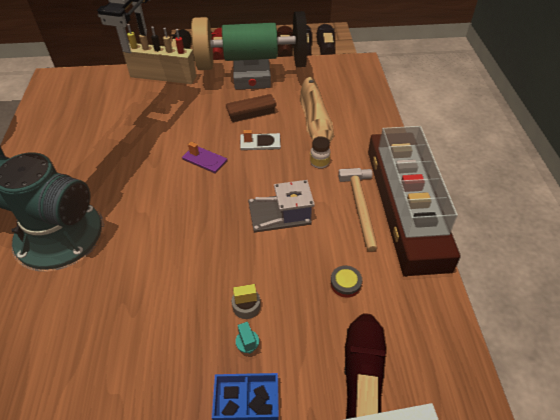

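View pics/wrist0.png

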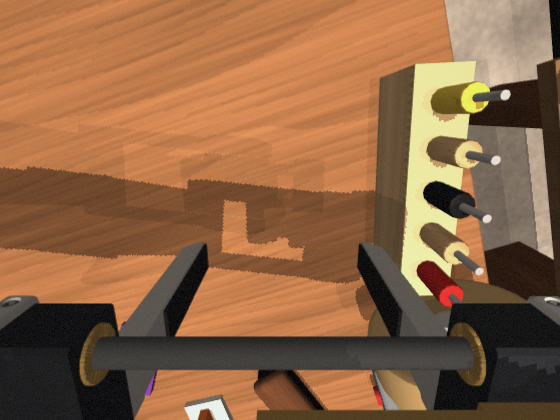

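Two carriers: the purple slab (scene 288,143; side 205,158) and the silver slab with the black lift (scene 338,162; side 260,141). The silver one is the aluminium carrier. There are two heads: yellow standing in the grey ring (scene 179,247; side 245,298) and turquoise (scene 148,270), which is the decoy. I'll confirm with crops and measure.

```bash
cat > h.py <<'E'
import numpy as np,cv2
def load(n): return np.load(n+".npz")
def ray(s,u,v,z):
    R,t=s["R"],s["t"];fx,fy,cx,cy=s["k"]
    c=-R.T@t; d=R.T@np.array([(u-cx)/fx,(v-cy)/fy,1]); return c+d*(z-c[2])/d[2]
def cloud(s):
    R,t=s["R"],s["t"];fx,fy,cx,cy=s["k"];d=s["d"]
    v,u=np.mgrid[:d.shape[0],:d.shape[1]]
    P=np.stack([(u-cx)/fx*d,(v-cy)/fy*d,d],-1)
    return (P-t)@R
def proj(s,X):
    R,t=s["R"],s["t"];fx,fy,cx,cy=s["k"]; c=R@np.asarray(X)+t
    return np.array([fx*c[0]/c[2]+cx,fy*c[1]/c[2]+cy])
E
python3 - <<'E'
import cv2,numpy as np
from h import *
ims=[]
for n,rs in (("side0",[(235,120,60,45),(235,165,90,75),(220,275,60,50)]),("scene0",[(310,135,60,45),(240,185,90,75),(155,225,60,50)])):
    p=cv2.imread(f"pics/{n}.png")
    ims.append(np.hstack([cv2.resize(p[y:y+h,x:x+w],(266,290),interpolation=cv2.INTER_CUBIC) for x,y,w,h in rs]))
cv2.imwrite("pics/crops0.png",np.vstack(ims))
for n in("side0","scene0"):
    s=load(n);P=cloud(s);hsv=cv2.cvtColor(s["p"],cv2.COLOR_RGB2HSV)
    for (nm,lo,hi,box) in (("orange",(3,150,90),(18,255,255),None),("yellow",(24,150,120),(34,255,255),None)):
        m=cv2.inRange(hsv,lo,hi)
        roi=np.zeros_like(m)
        b={"side0orange":(240,125,258,145),"side0yellow":(225,280,262,310),"scene0orange":(322,142,342,160),"scene0yellow":(160,228,195,258)}[n+nm]
        roi[b[1]:b[3],b[0]:b[2]]=1;m=m*roi
        q=P[m>0]; q=q[np.abs(q).sum(1)>0]
        print(n,nm,len(q),q.mean(0).round(4),q[:,2].min(),q[:,2].max()); 
        top=q[q[:,2]>np.percentile(q[:,2],90)-.008]; print("top",top.mean(0).round(4),len(top))
E
```

```text
side0 orange 208 [0.4787 0.3194 0.028 ] -0.003870417253853791 0.9443495170123608
top [0.4784 0.2211 0.107 ] 43
side0 yellow 189 [ 0.4569 -0.236   0.07  ] 0.0015176609284363136 0.07447717884666887
top [ 0.457  -0.2363  0.0703] 188
scene0 orange 199 [0.4575 0.325  0.0123] -0.005577061478873655 0.04925941696005012
top [0.4804 0.2957 0.0429] 41
scene0 yellow 36 [ 0.4688 -0.2409  0.067 ] 0.05909141026636392 0.07256852963768702
top [ 0.4697 -0.24    0.068 ] 31
```

View pics/crops0.png

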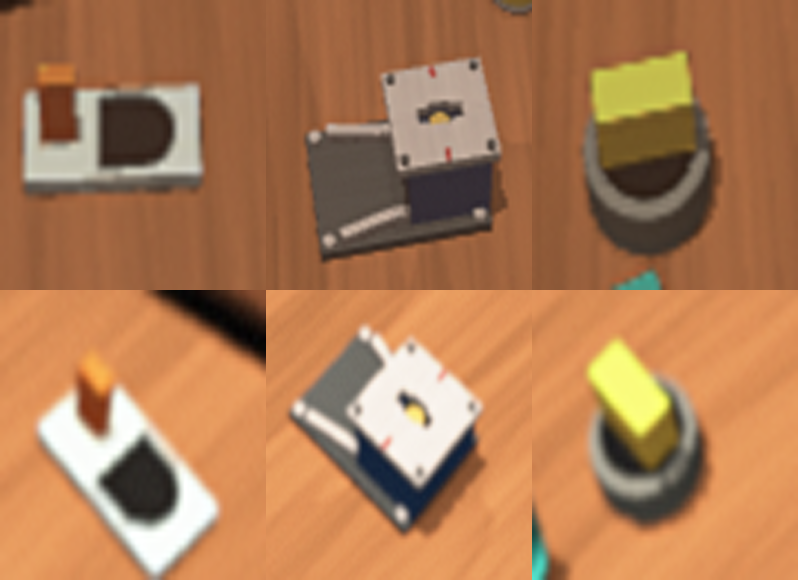

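The crops confirm the silver slab with the orange tab and black lift, nose to the right in the side view. They also show the yellow head in the grey ring, and the press with its mouth to the left in the side view. Next: geometric fits in both views.

Run:
```python
import cv2,numpy as np
from h import *
def fit(s,m,z,nm):
    cs,_=cv2.findContours(m,cv2.RETR_EXTERNAL,cv2.CHAIN_APPROX_NONE)
    c=max(cs,key=cv2.contourArea)
    w=np.array([ray(s,u,v,z)[:2] for u,v in c[:,0]])
    r=cv2.minAreaRect((w*1000).astype(np.float32)); print(nm,"c",np.round(r[0],1),"size",np.round(r[1],1),"ang",round(r[2],1),cv2.boundingRect(c))
for n,bc,bp,bh in (("side0",(236,125,285,155),(270,178,315,225),(225,280,262,306)),("scene0",(312,140,362,182),(262,192,315,238),(160,228,192,258))):
    s=load(n);hsv=cv2.cvtColor(s["p"],cv2.COLOR_RGB2HSV);P=cloud(s)
    def box(m,b):
        r=np.zeros_like(m);r[b[1]:b[3],b[0]:b[2]]=m[b[1]:b[3],b[0]:b[2]];return r
    wh=cv2.inRange(hsv,(0,0,150),(180,60,255))
    k=np.ones((7,7),np.uint8)
    m=box(wh,bc); m2=cv2.morphologyEx(m,cv2.MORPH_CLOSE,k); fit(s,m2,.010,n+" carrier")
    m=box(cv2.inRange(hsv,(0,0,120),(180,80,255)),bp); m=(m&((P[...,2]>.052)*255).astype(np.uint8)); m=cv2.morphologyEx(m,cv2.MORPH_CLOSE,k); fit(s,m,.064,n+" press top")
    m=box(cv2.inRange(hsv,(22,120,170),(36,255,255)),bh); fit(s,m,.070,n+" bar top")
    m=box(cv2.inRange(hsv,(5,150,170),(17,255,255)),bc)
```

```text
side0 carrier c [511.  296.9] size [ 59.1 115.3] ang 87.8 (240, 133, 41, 15)
side0 press top c [583.8  30. ] size [85.3 84.1] ang 5.8 (274, 180, 40, 29)
side0 bar top c [ 457.  -236.1] size [44.8 20.6] ang 6.6 (234, 284, 22, 12)
scene0 carrier c [514.5 295.7] size [ 65.3 119.7] ang 88.0 (319, 150, 40, 30)
scene0 press top c [588.3  27.8] size [86.8 88.4] ang 5.8 (268, 198, 45, 38)
scene0 bar top c [ 459.8 -235.6] size [49.9 24.5] ang 3.4 (168, 234, 18, 16)
```

>>> step_arm --commands '[{"xyz": [0.03, -0.02, 0], "twist": [0, 0, 2]}, {"xyz": [0.06, -0.04, 0], "twist": [0, 0, 4]}, {"xyz": [0.09, -0.06, 0], "twist": [0, 0, 6]}, {"xyz": [0.12, -0.08, 0], "twist": [0, 0, 8]}, {"xyz": [0.15, -0.1, 0], "twist": [0, 0, 10]}, {"xyz": [0.18, -0.12, 0], "twist": [0, 0, 12]}, {"xyz": [0.21, -0.14, 0], "twist": [0, 0, 14]}, {"xyz": [0.24, -0.16, 0], "twist": [0, 0, 16]}, {"xyz": [0.27, -0.18, 0], "twist": [0, 0, 16.2]}, {"xyz": [0.3, -0.2, 0], "twist": [0, 0, 16.2]}, {"xyz": [0.32, -0.22, 0], "twist": [0, 0, 16.2]}, {"xyz": [0.328, -0.225, 0], "twist": [0, 0, 16.2]}]'

```text
time: 1.15
tool_pos: [0.5024, 0.2942, 0.2125]
ee_rot: [-1.57, 0.002, 1.531]
wrist_force: [-1.1, -0.2, 0.5]
width: 0.0938
```

```bash
cat > snap.py <<'E'
import sys,cv2,numpy as np
from bench import robot
n,o=sys.argv[1:3]
i=robot.camera_info(n);p,d=robot.snapshot(n);cv2.imwrite(f"pics/{o}.png",p[:,:,::-1]);np.savez(f"{o}.npz",p=p,d=d,R=i["R"],t=i["t"],k=[i["fx"],i["fy"],i["cx"],i["cy"]])
b=robot.get_obs();print(b["time"],b["tool_pos"].round(4),np.degrees(b["ee_rot"]).round(2),b["wrist_force"].round(2),b["width"])
E
python3 snap.py wrist w1
```

```text
1.2 [0.5024 0.2947 0.2125] [-89.99   0.09  87.72] [ 0.54  1.19 -0.95] 0.09407644567403697
```

View pics/w1.png

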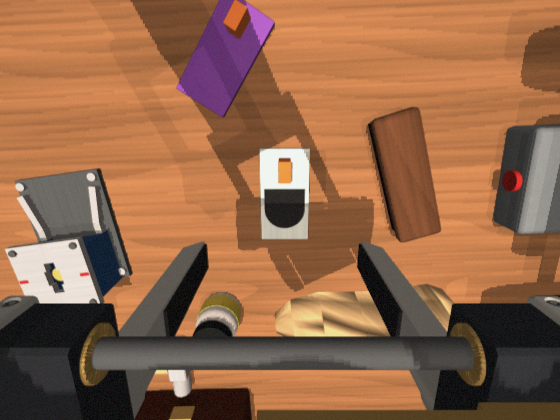

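Wrist view: carrier at (285,195) with its tab at (285,170), nose down in the image; purple decoy at (225,60); press at lower left.

```bash
cat > fitc.py <<'E'
import cv2,numpy as np
from h import *
def fit(s,m,z,nm):
    cs,_=cv2.findContours(m,cv2.RETR_EXTERNAL,cv2.CHAIN_APPROX_NONE)
    c=max(cs,key=cv2.contourArea)
    w=np.array([ray(s,u,v,z)[:2] for u,v in c[:,0]])
    r=cv2.minAreaRect((w*1000).astype(np.float32)); print(nm,"c",np.round(r[0],1),"size",np.round(r[1],1),"ang",round(r[2],2),cv2.boundingRect(c)); return w
def box(m,b):
    r=np.zeros_like(m);r[b[1]:b[3],b[0]:b[2]]=m[b[1]:b[3],b[0]:b[2]];return r
E
python3 - <<'E'
from fitc import *
s=load("w1");hsv=cv2.cvtColor(s["p"],cv2.COLOR_RGB2HSV)
k=np.ones((25,25),np.uint8)
m=box(cv2.inRange(hsv,(0,0,150),(180,70,255)),(250,140,320,250));fit(s,cv2.morphologyEx(m,cv2.MORPH_CLOSE,k),.010,"slab")
m=box(cv2.inRange(hsv,(5,150,180),(20,255,255)),(272,152,298,190));fit(s,m,.045,"tab top")
print("brush",ray(s,370,125,.04),ray(s,385,240,.04),"jar",ray(s,220,320,.07))
# press
for n,(u,v) in {"TL":(18,186),"TR":(99,171)}.items(): print(n,ray(s,u,v,.008))
E
```

```text
slab c [512.3 296.3] size [ 59.6 113.8] ang 87.92 (259, 148, 51, 91)
tab top c [477.9 297.9] size [12.1 22. ] ang 87.86 (279, 162, 12, 21)
brush [0.43184379 0.39014134 0.04      ] [0.56390483 0.41343972 0.04      ] jar [0.6451145  0.21625815 0.07      ]
TL [ 0.48944967 -0.02961359  0.008     ]
TR [0.47473557 0.07365251 0.008     ]
```

Carrier tab is at about (0.4775, 0.2978), yaw -2.1°, and its sizes match. Before grasping it, I'll look at the press from above.

>>> step_arm --commands '[{"xyz": [0.005, -0.025, 0], "twist": [0, 0, 1]}, {"xyz": [0.01, -0.055, 0], "twist": [0, 0, 2]}, {"xyz": [0.015, -0.09, 0], "twist": [0, 0, 3]}, {"xyz": [0.02, -0.125, 0], "twist": [0, 0, 4]}, {"xyz": [0.025, -0.16, 0], "twist": [0, 0, 5]}, {"xyz": [0.03, -0.195, 0], "twist": [0, 0, 6]}, {"xyz": [0.04, -0.225, 0], "twist": [0, 0, 7]}, {"xyz": [0.045, -0.25, 0], "twist": [0, 0, 8]}, {"xyz": [0.05, -0.265, 0], "twist": [0, 0, 8]}, {"xyz": [0.05, -0.265, 0], "twist": [0, 0, 8]}, {"xyz": [0.05, -0.265, 0], "twist": [0, 0, 8]}]'

```text
time: 2.12
tool_pos: [0.5495, 0.0334, 0.2133]
ee_rot: [-1.57, -0.001, 1.675]
wrist_force: [0.1, 0.1, -0.5]
width: 0.0937
```

```bash
python3 snap.py wrist w2
```

```text
2.1667 [0.5494 0.034  0.2134] [-8.997e+01 -8.000e-02  9.605e+01] [ 0.44 -0.08 -0.09] 0.09389321402681941
```

View pics/w2.png

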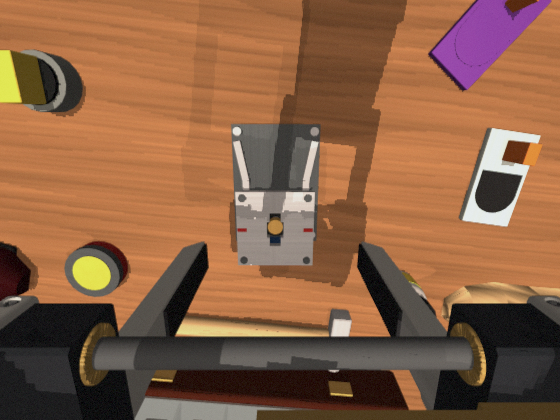

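The press is centred: base's mouth-end corners at (234,127)/(320,127), top plate (236–315, 191–266), keyhole at (276,229), red marks at (241,229) and (308,230).

Run:
```python
from fitc import *
s=load("w2");p=s["p"];hsv=cv2.cvtColor(p,cv2.COLOR_RGB2HSV);P=cloud(s)
m=((P[...,2]>.054)&(P[...,2]<.075)).astype(np.uint8)*255; m=box(m,(225,180,325,275))
m=cv2.morphologyEx(m,cv2.MORPH_OPEN,np.ones((5,5),np.uint8))
w=fit(s,cv2.morphologyEx(m,cv2.MORPH_CLOSE,np.ones((15,15),np.uint8)),.064,"top(z)")
m2=box(cv2.inRange(hsv,(0,0,110),(180,60,255)),(232,188,320,270));fit(s,cv2.morphologyEx(m2,cv2.MORPH_CLOSE,np.ones((15,15),np.uint8)),.064,"top(col)")
print("topz med",np.median(P[195:215,250:300,2]),"baseplate",np.median(P[140:180,265:285,2]))
r=box(cv2.inRange(hsv,(0,140,80),(6,255,255))|cv2.inRange(hsv,(172,140,80),(180,255,255)),(232,220,320,240))
n,l,st,c=cv2.connectedComponentsWithStats(r)
pts=[(st[i,4],ray(s,*c[i],.064)) for i in range(1,n) if st[i,4]>5]
for a in pts: print("red",a[0],a[1].round(4))
a,b=pts[0][1],pts[1][1]; print("mid",(a+b)/2,"len",np.linalg.norm(a-b),"yaw",np.degrees(np.arctan2(*(b-a)[[1,0]]))-90)
# base plate rect from depth
m=((P[...,2]>.004)&(P[...,2]<.05)).astype(np.uint8)*255
g=cv2.cvtColor(p,cv2.COLOR_RGB2GRAY)
m3=box(cv2.inRange(hsv,(0,0,20),(180,90,130)),(228,120,326,195));m3=cv2.morphologyEx(m3,cv2.MORPH_CLOSE,np.ones((9,9),np.uint8)); fit(s,m3,.008,"base")
cv2.imwrite("pics/w2c.png",cv2.resize(p[110:280,200:350,::-1],(525,595),interpolation=cv2.INTER_CUBIC))
```

```text
top(z) c [584.   29.6] size [85.6 83.8] ang 6.05 (235, 190, 80, 75)
top(col) c [582.8  30.7] size [87.7 87.5] ang 6.05 (234, 188, 84, 77)
topz med 0.06324912977849184 baseplate 0.007249152496859577
red 17 [ 0.5892 -0.006   0.064 ]
red 25 [0.5821 0.0656 0.064 ]
mid [0.58564074 0.0298367  0.064     ] len 0.07193440241295551 yaw 5.681847513740379
base c [518.   22.8] size [ 83.6 103.4] ang 6.07 (231, 124, 89, 71)
```

View pics/w2c.png

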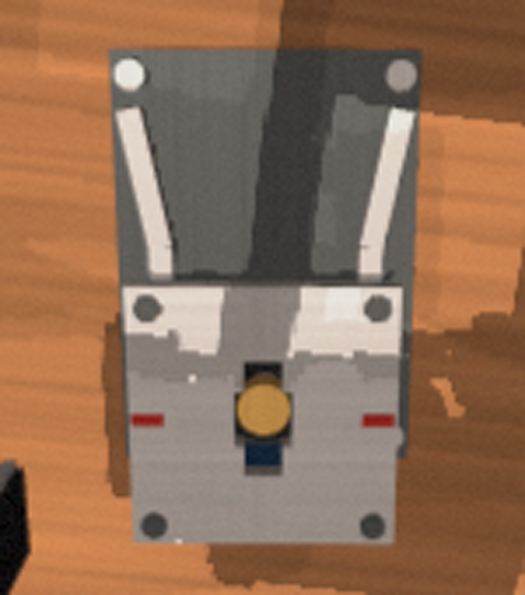

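Run:
```python
from fitc import *
s=load("w2")
f=lambda a,z: ray(s,200+a[0]/3.5-.35,110+a[1]/3.5-.35,z)
e=np.array([np.cos(np.radians(6)),np.sin(np.radians(6)),0])
a,b=f((111,50),.008),f((421,50),.008);print("base end",a,b,np.linalg.norm(a-b),"yaw",np.degrees(np.arctan2(*(b-a)[[1,0]]))-90,"origin",(a+b)/2+.11*e)
sc=[f(x,.064) for x in((147,308),(377,308),(153,526),(372,526))];print("screws",np.array(sc).round(4),np.mean(sc,0))
print("keyhole", f((264,418),.064), "slot ends",f((264,364),.064),f((264,474),.064),"plate edges",f((264,287),.064),f((264,542),.064))
q=[f(x,.017) for x in((127,112),(402,112),(160,245),(370,245))];print("rails",np.array(q).round(4))
for y in (q[0]+q[1])/2,(q[2]+q[3])/2: print(y)
```

```text
base end [ 0.48178482 -0.03222877  0.008     ] [0.47088206 0.06993208 0.008     ] 0.10274098411685992 yaw 6.091637544349638 origin [0.58573085 0.03034979 0.008     ]
screws [[ 0.5533 -0.0084  0.064 ]
 [ 0.546   0.0606  0.064 ]
 [ 0.6252 -0.0015  0.064 ]
 [ 0.6178  0.0683  0.064 ]] [0.5855895  0.02973335 0.064     ]
keyhole [0.58476838 0.03019064 0.064     ] slot ends [0.5672371  0.02843724 0.064     ] [0.60351652 0.03206574 0.064     ] plate edges [0.54312131 0.0260253  0.064     ] [0.62709902 0.03442435 0.064     ]
rails [[ 0.5005 -0.0245  0.017 ]
 [ 0.4909  0.0654  0.017 ]
 [ 0.5436 -0.0105  0.017 ]
 [ 0.5361  0.0606  0.017 ]]
[0.49570472 0.02047403 0.017     ]
[0.53986283 0.0250643  0.017     ]
```

Press origin is (0.5855, 0.0300), yaw 6.0°, from several consistent features. Back to the tab.

>>> step_arm --commands '[{"xyz": [-0.008, 0.03, 0], "twist": [0, 0, -1]}, {"xyz": [-0.016, 0.06, 0], "twist": [0, 0, -2]}, {"xyz": [-0.024, 0.09, 0], "twist": [0, 0, -3]}, {"xyz": [-0.034, 0.125, 0], "twist": [0, 0, -4]}, {"xyz": [-0.044, 0.16, 0], "twist": [0, 0, -5]}, {"xyz": [-0.052, 0.19, -0.02], "twist": [0, 0, -6]}, {"xyz": [-0.06, 0.22, -0.04], "twist": [0, 0, -7]}, {"xyz": [-0.066, 0.245, -0.06], "twist": [0, 0, -8.1]}, {"xyz": [-0.07, 0.258, -0.08], "twist": [0, 0, -8.1]}, {"xyz": [-0.072, 0.264, -0.1], "twist": [0, 0, -8.1]}, {"xyz": [-0.072, 0.264, -0.11], "twist": [0, 0, -8.1]}, {"xyz": [-0.072, 0.264, -0.11], "twist": [0, 0, -8.1]}]'

```text
time: 3.17
tool_pos: [0.4748, 0.2971, 0.1004]
ee_rot: [-1.565, 0.003, 1.537]
wrist_force: [-0.4, 0.9, 0.3]
width: 0.0939
```

```bash
python3 snap.py wrist w3
python3 - <<'E'
from fitc import *
s=load("w3");hsv=cv2.cvtColor(s["p"],cv2.COLOR_RGB2HSV)
m=cv2.inRange(hsv,(5,150,180),(20,255,255));m=box(m,(255,90,320,260))
fit(s,m,.045,"tab top")
E
```

```text
3.2167 [0.4763 0.2969 0.1024] [-8.985e+01  7.000e-02  8.800e+01] [ 0.17 -0.78 -0.18] 0.09381905986008408
tab top c [442.8 302.1] size [60.1 42.7] ang 25.76 (255, 139, 65, 78)
```

View pics/w3.png

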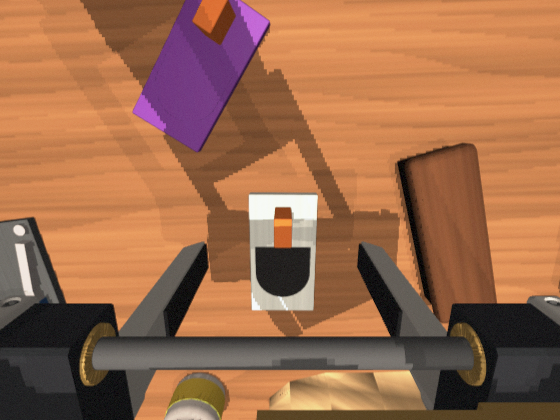

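The tab is centred between the jaws at (283,228). I'll descend and grasp.

>>> step_arm --commands '[{"xyz": [0.001, 0.001, -0.015], "twist": [0, 0, 0]}, {"xyz": [0.001, 0.001, -0.03], "twist": [0, 0, 0]}, {"xyz": [0.001, 0.001, -0.045], "twist": [0, 0, 0]}, {"xyz": [0.001, 0.001, -0.06], "twist": [0, 0, 0]}, {"xyz": [0.001, 0.001, -0.07], "twist": [0, 0, 0]}, {"xyz": [0.001, 0.001, -0.077], "twist": [0, 0, 0]}, {"xyz": [0.001, 0.001, -0.079], "twist": [0, 0, 0]}, {"xyz": [0.001, 0.001, -0.079], "twist": [0, 0, 0]}, {"xyz": [0.001, 0.001, -0.079], "twist": [0, 0, 0]}]'

```text
time: 3.97
tool_pos: [0.4796, 0.2977, 0.0256]
ee_rot: [-1.572, -0.001, 1.534]
wrist_force: [1.0, -0.5, 0.4]
width: 0.0941
```

>>> step_arm --commands '[{"xyz": [0, 0, 0], "twist": [0, 0, 0]}, {"xyz": [0, 0, 0], "twist": [0, 0, 0]}, {"xyz": [0, 0, 0], "twist": [0, 0, 0]}, {"xyz": [0, 0, 0], "twist": [0, 0, 0]}, {"xyz": [0, 0, 0], "twist": [0, 0, 0]}, {"xyz": [0, 0, 0], "twist": [0, 0, 0]}, {"xyz": [0, 0, 0], "twist": [0, 0, 0]}, {"xyz": [0, 0, 0], "twist": [0, 0, 0]}, {"xyz": [0, 0, 0], "twist": [0, 0, 0]}, {"xyz": [0, 0, 0], "twist": [0, 0, 0]}, {"xyz": [0, 0, 0], "twist": [0, 0, 0]}, {"xyz": [0, 0, 0], "twist": [0, 0, 0]}]' --fingers 255

```text
time: 4.97
tool_pos: [0.4789, 0.2975, 0.0245]
ee_rot: [-1.571, -0.0, 1.534]
wrist_force: [-0.2, 0.7, 0.0]
width: 0.0174
```

```bash
python3 snap.py wrist w4
```

```text
5.0167 [0.4788 0.2974 0.0245] [-9.000e+01  1.000e-02  8.789e+01] [-0.17 -1.63  1.07] 0.013674647297376902
```

View pics/w4.png

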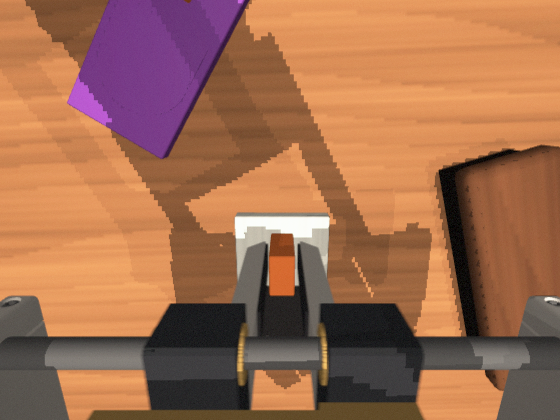

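The tab is held at (283,265), opening 13.7 mm. I'll lift 100 mm, clear of the purple decoy, and carry it to the pre-insert pose.

>>> step_arm --commands '[{"xyz": [0, 0, 0.01], "twist": [0, 0, 0]}, {"xyz": [0, 0, 0.03], "twist": [0, 0, 0]}, {"xyz": [0, 0, 0.055], "twist": [0, 0, 0]}, {"xyz": [0, 0, 0.08], "twist": [0, 0, 0]}, {"xyz": [0, 0, 0.095], "twist": [0, 0, 0]}, {"xyz": [0, 0, 0.1], "twist": [0, 0, 0]}, {"xyz": [-0.007, -0.025, 0.1], "twist": [0, 0, 1]}, {"xyz": [-0.014, -0.05, 0.1], "twist": [0, 0, 2]}, {"xyz": [-0.021, -0.075, 0.1], "twist": [0, 0, 3]}, {"xyz": [-0.029, -0.1, 0.1], "twist": [0, 0, 4]}, {"xyz": [-0.036, -0.125, 0.1], "twist": [0, 0, 5]}, {"xyz": [-0.043, -0.15, 0.1], "twist": [0, 0, 6]}]'

```text
time: 6.02
tool_pos: [0.4344, 0.1463, 0.1234]
ee_rot: [-1.569, 0.0, 1.64]
wrist_force: [-0.3, -0.5, -1.9]
width: 0.0138
```

>>> step_arm --commands '[{"xyz": [-0.007, -0.025, 0], "twist": [0, 0, 1]}, {"xyz": [-0.014, -0.05, 0], "twist": [0, 0, 2.1]}, {"xyz": [-0.021, -0.075, 0], "twist": [0, 0, 2.1]}, {"xyz": [-0.029, -0.1, 0], "twist": [0, 0, 2.1]}, {"xyz": [-0.036, -0.12, 0], "twist": [0, 0, 2.1]}, {"xyz": [-0.04, -0.135, 0], "twist": [0, 0, 2.1]}, {"xyz": [-0.04, -0.138, -0.01], "twist": [0, 0, 2.1]}, {"xyz": [-0.04, -0.138, -0.03], "twist": [0, 0, 2.1]}, {"xyz": [-0.04, -0.138, -0.05], "twist": [0, 0, 2.1]}, {"xyz": [-0.04, -0.138, -0.06], "twist": [0, 0, 2.1]}, {"xyz": [-0.04, -0.138, -0.06], "twist": [0, 0, 2.1]}, {"xyz": [-0.04, -0.138, -0.06], "twist": [0, 0, 2.1]}]'

```text
time: 7.02
tool_pos: [0.3952, 0.01, 0.0636]
ee_rot: [-1.569, -0.001, 1.676]
wrist_force: [0.6, -0.0, -2.2]
width: 0.0139
```

```bash
python3 snap.py side s5;python3 snap.py wrist w5;  python3 - <<'E'
import cv2
p=cv2.imread("pics/s5.png");q=cv2.imread("pics/w5.png")
cv2.imwrite("pics/c5.png",cv2.vconcat([cv2.resize(p[130:270,130:350],(660,420),interpolation=cv2.INTER_CUBIC)]))
E
```

```text
7.0667 [0.3962 0.0098 0.0647] [-9.001e+01 -1.000e-02  9.603e+01] [-0.08 -0.13 -1.12] 0.013767507363469796
7.1167 [0.3967 0.0097 0.0653] [-9.009e+01  1.000e-02  9.602e+01] [-0.25  1.35 -1.95] 0.014090335439503207
```

View pics/c5.png

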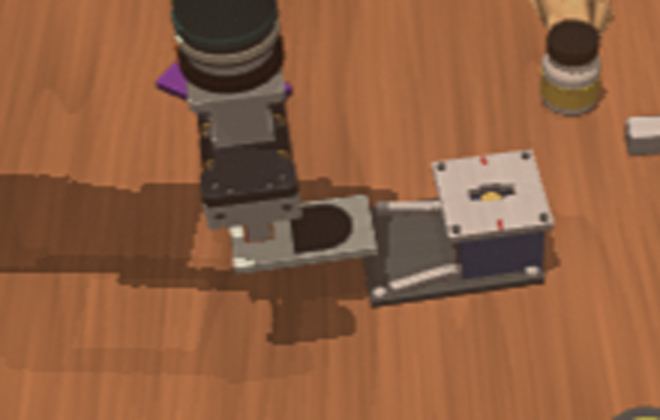

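View pics/w5.png

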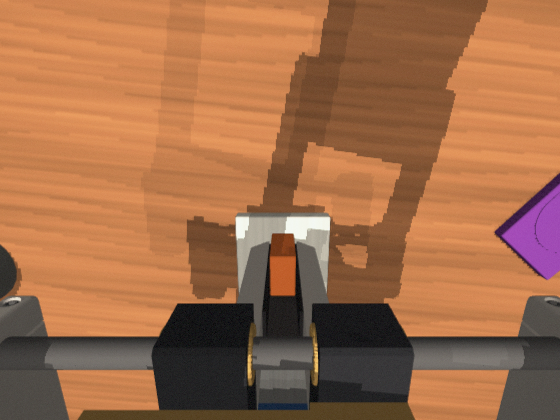

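The side crop shows the slab level, nose at the base's mouth edge. I'll lower to 2 mm above the floor and slide along the press axis.

>>> step_arm --commands '[{"xyz": [0, 0, -0.01], "twist": [0, 0, 0]}, {"xyz": [0, 0, -0.02], "twist": [0, 0, 0]}, {"xyz": [0, 0, -0.027], "twist": [0, 0, 0]}, {"xyz": [0, 0, -0.03], "twist": [0, 0, 0]}, {"xyz": [0, 0, -0.03], "twist": [0, 0, 0]}, {"xyz": [0, 0, -0.03], "twist": [0, 0, 0]}, {"xyz": [0.01, 0.001, -0.03], "twist": [0, 0, 0]}, {"xyz": [0.02, 0.0021, -0.03], "twist": [0, 0, 0]}, {"xyz": [0.03, 0.0031, -0.03], "twist": [0, 0, 0]}, {"xyz": [0.036, 0.0038, -0.03], "twist": [0, 0, 0]}, {"xyz": [0.036, 0.0038, -0.03], "twist": [0, 0, 0]}]'

```text
time: 8.03
tool_pos: [0.4339, 0.0134, 0.0349]
ee_rot: [-1.572, 0.0, 1.676]
wrist_force: [0.3, 0.4, -2.3]
width: 0.0136
```

```bash
python3 snap.py side s6;  python3 - <<'E'
import cv2
from h import *
p=cv2.imread("pics/s6.png")
cv2.imwrite("pics/c6.png",cv2.resize(p[165:245,190:340],(750,400),interpolation=cv2.INTER_CUBIC))
E
```

```text
8.0833 [0.4328 0.0133 0.0346] [-8.999e+01 -1.000e-02  9.601e+01] [ 0.41 -0.03 -1.57] 0.01355937590688732
```

View pics/c6.png

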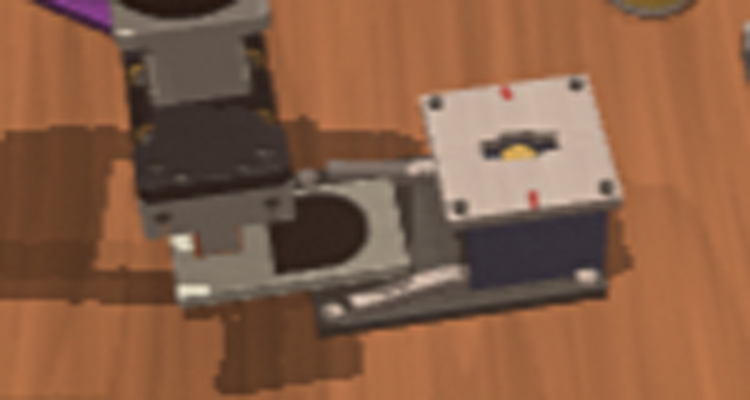

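>>> step_arm --commands '[{"xyz": [0.006, 0.0012, -0.0005], "twist": [0, 0, 0]}, {"xyz": [0.012, 0.0018, -0.0005], "twist": [0, 0, 0]}, {"xyz": [0.018, 0.0025, -0.0005], "twist": [0, 0, 0]}, {"xyz": [0.024, 0.0031, -0.0005], "twist": [0, 0, 0]}, {"xyz": [0.03, 0.0037, -0.0005], "twist": [0, 0, 0]}, {"xyz": [0.036, 0.0043, -0.0005], "twist": [0, 0, 0]}, {"xyz": [0.042, 0.005, -0.0005], "twist": [0, 0, 0]}, {"xyz": [0.048, 0.0056, -0.0005], "twist": [0, 0, 0]}, {"xyz": [0.048, 0.0056, -0.0005], "twist": [0, 0, 0]}, {"xyz": [0.048, 0.0056, -0.0005], "twist": [0, 0, 0]}]'

```text
time: 8.92
tool_pos: [0.4801, 0.0189, 0.0339]
ee_rot: [-1.57, -0.0, 1.675]
wrist_force: [-1.5, 0.1, -1.9]
width: 0.014
```

```bash
python3 snap.py side s7;  python3 - <<'E'
import cv2
p=cv2.imread("pics/s7.png")
cv2.imwrite("pics/c7.png",cv2.resize(p[165:245,190:340],(750,400),interpolation=cv2.INTER_CUBIC))
E
```

```text
8.9667 [0.4797 0.0189 0.0338] [-8.996e+01 -1.000e-02  9.599e+01] [ 0.37 -0.17 -2.92] 0.014108505289979336
```

View pics/c7.png

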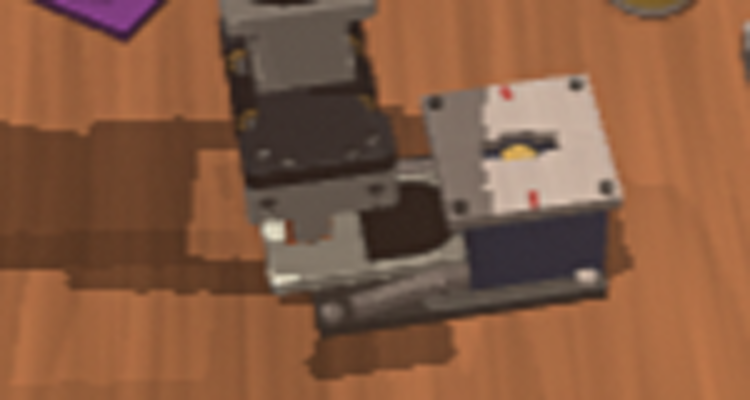

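The nose is under the plate with negligible force. About 45 mm remain.

>>> step_arm --commands '[{"xyz": [0.006, 0.0006, 0], "twist": [0, 0, 0]}, {"xyz": [0.012, 0.0012, 0], "twist": [0, 0, 0]}, {"xyz": [0.018, 0.0018, 0], "twist": [0, 0, 0]}, {"xyz": [0.024, 0.0025, 0], "twist": [0, 0, 0]}, {"xyz": [0.03, 0.0031, 0], "twist": [0, 0, 0]}, {"xyz": [0.035, 0.0036, 0], "twist": [0, 0, 0]}, {"xyz": [0.039, 0.0041, 0], "twist": [0, 0, 0]}, {"xyz": [0.041, 0.0043, 0], "twist": [0, 0, 0]}, {"xyz": [0.041, 0.0043, 0], "twist": [0, 0, 0]}, {"xyz": [0.041, 0.0043, 0], "twist": [0, 0, 0]}]'

```text
time: 9.8
tool_pos: [0.5208, 0.0232, 0.0339]
ee_rot: [-1.57, -0.0, 1.675]
wrist_force: [-0.4, 0.1, -2.2]
width: 0.0136
```

>>> step_arm --commands '[{"xyz": [0.001, 0.0001, -0.001], "twist": [0, 0, 0]}, {"xyz": [0.002, 0.0002, -0.001], "twist": [0, 0, 0]}, {"xyz": [0.003, 0.0003, -0.001], "twist": [0, 0, 0]}, {"xyz": [0.004, 0.0004, -0.001], "twist": [0, 0, 0]}, {"xyz": [0.004, 0.0004, -0.001], "twist": [0, 0, 0]}]'

```text
time: 10.22
tool_pos: [0.5244, 0.0236, 0.0329]
ee_rot: [-1.57, -0.0, 1.675]
wrist_force: [-1.8, -0.2, -1.1]
width: 0.0138
```

>>> step_arm --commands '[{"xyz": [0.0005, 0, 0], "twist": [0, 0, 0]}, {"xyz": [0.001, 0.0001, 0], "twist": [0, 0, 0]}, {"xyz": [0.001, 0.0001, 0], "twist": [0, 0, 0]}]'

```text
time: 10.47
tool_pos: [0.5245, 0.0236, 0.0328]
ee_rot: [-1.567, -0.0, 1.675]
wrist_force: [-5.7, -0.9, 1.0]
width: 0.014
```

>>> step_arm --commands '[{"xyz": [0.0005, 0.0001, 0], "twist": [0, 0, 0]}, {"xyz": [0.001, 0.0001, 0], "twist": [0, 0, 0]}, {"xyz": [0.001, 0.0001, 0], "twist": [0, 0, 0]}, {"xyz": [0.001, 0.0001, 0], "twist": [0, 0, 0]}]'

```text
time: 10.8
tool_pos: [0.5245, 0.0236, 0.0328]
ee_rot: [-1.565, -0.0, 1.675]
wrist_force: [-9.0, -0.5, 3.2]
width: 0.0139
```

Hard stop at exactly the expected home pose (9 N, no further motion). Release.

>>> step_arm --commands '[{"xyz": [0, 0, 0], "twist": [0, 0, 0]}, {"xyz": [0, 0, 0], "twist": [0, 0, 0]}, {"xyz": [0, 0, 0], "twist": [0, 0, 0]}, {"xyz": [0, 0, 0], "twist": [0, 0, 0]}, {"xyz": [0, 0, 0], "twist": [0, 0, 0]}, {"xyz": [0, 0, 0], "twist": [0, 0, 0]}, {"xyz": [0, 0, 0], "twist": [0, 0, 0]}, {"xyz": [0, 0, 0], "twist": [0, 0, 0]}]' --fingers 80

```text
time: 11.47
tool_pos: [0.527, 0.0238, 0.033]
ee_rot: [-1.571, -0.0, 1.675]
wrist_force: [-0.6, 0.9, 0.2]
width: 0.0628
```

>>> step_arm --commands '[{"xyz": [0, 0, 0.01], "twist": [0, 0, 0]}, {"xyz": [0, 0, 0.03], "twist": [0, 0, 0]}, {"xyz": [0, 0, 0.06], "twist": [0, 0, 0]}, {"xyz": [0, 0, 0.09], "twist": [0, 0, 0]}, {"xyz": [0, 0, 0.12], "twist": [0, 0, 0]}, {"xyz": [0, 0, 0.15], "twist": [0, 0, 0]}, {"xyz": [0, 0, 0.17], "twist": [0, 0, 0]}, {"xyz": [0, 0, 0.18], "twist": [0, 0, 0]}, {"xyz": [0, 0, 0.18], "twist": [0, 0, 0]}, {"xyz": [0, 0, 0.18], "twist": [0, 0, 0]}]' --fingers 0

```text
time: 12.3
tool_pos: [0.5268, 0.0238, 0.2128]
ee_rot: [-1.571, -0.0, 1.675]
wrist_force: [0.0, 0.3, -0.1]
width: 0.0943
```

```bash
python3 snap.py wrist w8;  python3 - <<'E'
from fitc import *
s=load("w8");p=s["p"];hsv=cv2.cvtColor(p,cv2.COLOR_RGB2HSV)
cv2.imwrite("pics/c8.png",cv2.resize(p[80:320,180:380,::-1],(500,600),interpolation=cv2.INTER_CUBIC))
m=box(cv2.inRange(hsv,(5,150,150),(20,255,255)),(255,100,305,260))
E
```

```text
12.35 [0.5262 0.0238 0.2115] [-8.986e+01 -3.000e-02  9.599e+01] [ 0.06  0.09 -1.4 ] 0.09414309795114276
```

View pics/c8.png

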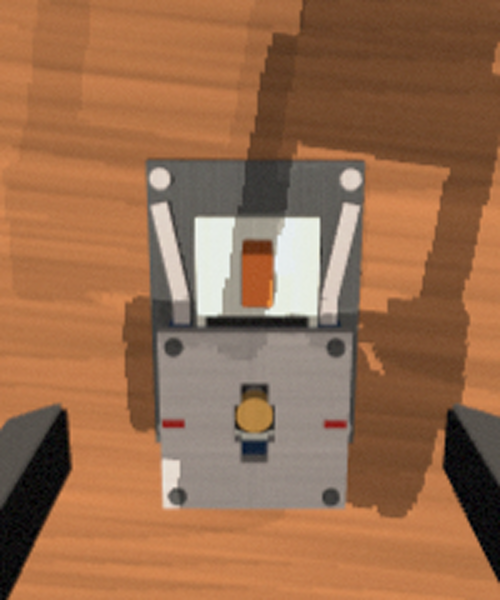

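Run:
```python
from fitc import *
s=load("w8");o=np.array([.5855,.03]);a=np.radians(6);R=np.array([[np.cos(a),np.sin(a)],[-np.sin(a),np.cos(a)]])
for nm,c,z in (("tailL",(195,217),.018),("tailR",(320,217),.018),("base L",(147,160),.008),("baseR",(365,160),.008),("redL",(173,424),.064),("redR",(335,424),.064)):
    print(nm,((R@(ray(s,180+c[0]/2.5-.3,80+c[1]/2.5-.3,z)[:2]-o))*1000).round(1))
```

```text
tailL [-85.2 -28.2]
tailR [-85.3  30.4]
base L [-110.6  -51.1]
baseR [-110.7   51.8]
redL [ -0.3 -36.3]
redR [-0.5 35.6]
```

The carrier's tail is at press x = -85.2 mm against -85 expected, and it sits straight, so it is fully home. Now to the yellow head.

>>> step_arm --commands '[{"xyz": [-0.007, -0.026, 0], "twist": [0, 0, 0]}, {"xyz": [-0.014, -0.055, 0], "twist": [0, 0, 0]}, {"xyz": [-0.021, -0.085, 0], "twist": [0, 0, 0]}, {"xyz": [-0.029, -0.115, 0], "twist": [0, 0, 0]}, {"xyz": [-0.037, -0.145, 0], "twist": [0, 0, 0]}, {"xyz": [-0.045, -0.175, 0], "twist": [0, 0, 0]}, {"xyz": [-0.052, -0.205, 0], "twist": [0, 0, 0]}, {"xyz": [-0.06, -0.235, 0], "twist": [0, 0, 0]}, {"xyz": [-0.065, -0.255, 0], "twist": [0, 0, 0]}, {"xyz": [-0.067, -0.26, 0], "twist": [0, 0, 0]}, {"xyz": [-0.067, -0.26, 0], "twist": [0, 0, 0]}, {"xyz": [-0.067, -0.26, 0], "twist": [0, 0, 0]}]'

```text
time: 13.35
tool_pos: [0.4596, -0.2352, 0.2116]
ee_rot: [-1.569, -0.003, 1.675]
wrist_force: [0.0, -0.4, -0.5]
width: 0.0939
```

```bash
python3 snap.py wrist w9;  python3 - <<'E'
from fitc import *
s=load("w9");p=s["p"];hsv=cv2.cvtColor(p,cv2.COLOR_RGB2HSV);P=cloud(s)
m=cv2.inRange(hsv,(22,120,170),(36,255,255));fit(s,m,.070,"bar top")
print("z",np.median(P[m>0],0))
E
```

```text
13.4 [ 0.4599 -0.2349  0.212 ] [-89.94  -0.11  96.05] [0.39 0.48 0.32] 0.09362600200595655
bar top c [ 457.8 -236.7] size [44.9 20.6] ang 6.51 (270, 177, 21, 43)
z [ 0.45627351 -0.23658223  0.06927269]
```

View pics/w9.png

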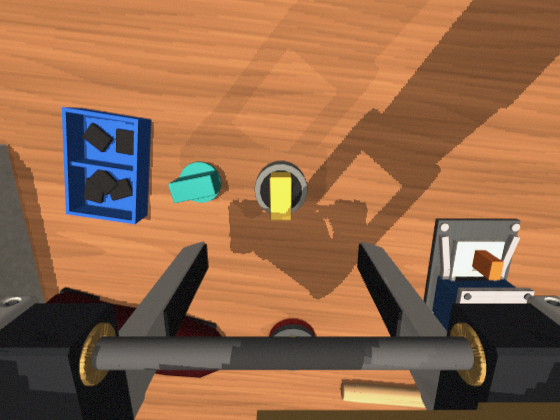

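The yellow head (281,195) in its ring, turquoise decoy at (195,182), so I'll keep the jaws only part-open. Bar centre is (0.4578, -0.2367), yaw 6.5°, size as listed.

>>> step_arm --commands '[{"xyz": [-0.002, -0.0018, -0.02], "twist": [0, 0, 0.4]}, {"xyz": [-0.002, -0.0018, -0.04], "twist": [0, 0, 0.4]}, {"xyz": [-0.002, -0.0018, -0.06], "twist": [0, 0, 0.4]}, {"xyz": [-0.002, -0.0018, -0.08], "twist": [0, 0, 0.4]}, {"xyz": [-0.002, -0.0018, -0.1], "twist": [0, 0, 0.4]}, {"xyz": [-0.002, -0.0018, -0.115], "twist": [0, 0, 0.4]}, {"xyz": [-0.002, -0.0018, -0.125], "twist": [0, 0, 0.4]}, {"xyz": [-0.002, -0.0018, -0.125], "twist": [0, 0, 0.4]}]' --fingers 90

```text
time: 14.07
tool_pos: [0.4568, -0.2357, 0.0853]
ee_rot: [-1.567, -0.004, 1.684]
wrist_force: [0.3, 0.6, -0.1]
width: 0.061
```

```bash
python3 snap.py wrist w10
```

```text
14.1167 [ 0.4576 -0.2365  0.087 ] [-89.9   -0.11  96.49] [0.78 0.74 0.51] 0.06085114262227901
```

View pics/w10.png

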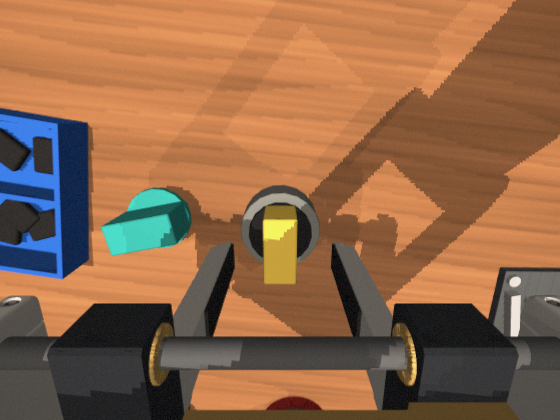

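Bar centred between the fingers at (280,245), aligned. I'll descend 38 mm and grip.

>>> step_arm --commands '[{"xyz": [0, 0, -0.012], "twist": [0, 0, 0]}, {"xyz": [0, 0, -0.024], "twist": [0, 0, 0]}, {"xyz": [0, 0, -0.032], "twist": [0, 0, 0]}, {"xyz": [0, 0, -0.037], "twist": [0, 0, 0]}, {"xyz": [0, 0, -0.038], "twist": [0, 0, 0]}, {"xyz": [0, 0, -0.038], "twist": [0, 0, 0]}, {"xyz": [0, 0, -0.038], "twist": [0, 0, 0]}]'

```text
time: 14.7
tool_pos: [0.4581, -0.2383, 0.0503]
ee_rot: [-1.571, 0.0, 1.682]
wrist_force: [-0.4, -0.1, 0.5]
width: 0.0609
```

>>> step_arm --commands '[{"xyz": [0, 0, 0], "twist": [0, 0, 0]}, {"xyz": [0, 0, 0], "twist": [0, 0, 0]}, {"xyz": [0, 0, 0], "twist": [0, 0, 0]}, {"xyz": [0, 0, 0], "twist": [0, 0, 0]}, {"xyz": [0, 0, 0], "twist": [0, 0, 0]}, {"xyz": [0, 0, 0], "twist": [0, 0, 0]}, {"xyz": [0, 0, 0], "twist": [0, 0, 0]}, {"xyz": [0, 0, 0], "twist": [0, 0, 0]}, {"xyz": [0, 0, 0], "twist": [0, 0, 0]}, {"xyz": [0, 0, 0], "twist": [0, 0, 0]}]' --fingers 255

```text
time: 15.53
tool_pos: [0.4579, -0.2379, 0.0501]
ee_rot: [-1.571, -0.0, 1.682]
wrist_force: [-0.2, 1.3, 1.1]
width: 0.0216
```

```bash
python3 snap.py wrist w11
```

```text
15.5833 [ 0.4579 -0.2379  0.0501] [-9.000e+01 -2.000e-02  9.639e+01] [0.5  0.56 0.76] 0.021711835979303887
```

View pics/w11.png

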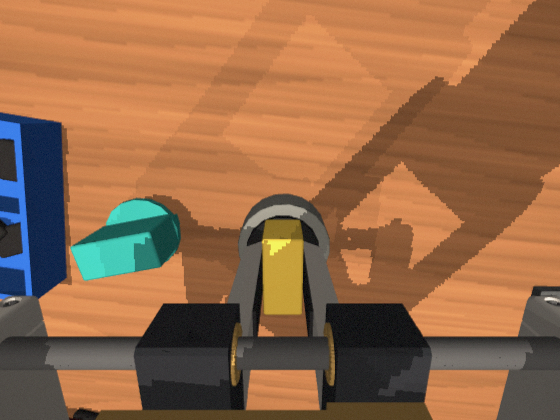

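Grip on the bar at 21.7 mm. I'll lift and carry it above the keyhole.

>>> step_arm --commands '[{"xyz": [0, 0, 0.01], "twist": [0, 0, 0]}, {"xyz": [0, 0, 0.025], "twist": [0, 0, 0]}, {"xyz": [0, 0, 0.045], "twist": [0, 0, 0]}, {"xyz": [0, 0, 0.065], "twist": [0, 0, 0]}, {"xyz": [0, 0, 0.085], "twist": [0, 0, 0]}, {"xyz": [0, 0, 0.1], "twist": [0, 0, -0.4]}, {"xyz": [0.01, 0.02, 0.1], "twist": [0, 0, -0.4]}, {"xyz": [0.02, 0.045, 0.1], "twist": [0, 0, -0.4]}, {"xyz": [0.033, 0.07, 0.1], "twist": [0, 0, -0.4]}, {"xyz": [0.045, 0.095, 0.1], "twist": [0, 0, -0.4]}, {"xyz": [0.057, 0.12, 0.1], "twist": [0, 0, -0.4]}, {"xyz": [0.069, 0.145, 0.1], "twist": [0, 0, -0.4]}]'

```text
time: 16.58
tool_pos: [0.5272, -0.092, 0.1505]
ee_rot: [-1.571, 0.0, 1.675]
wrist_force: [-0.8, 0.8, -1.6]
width: 0.0221
```

>>> step_arm --commands '[{"xyz": [0.012, 0.025, 0], "twist": [0, 0, 0]}, {"xyz": [0.024, 0.05, 0], "twist": [0, 0, 0]}, {"xyz": [0.036, 0.075, 0], "twist": [0, 0, 0]}, {"xyz": [0.047, 0.1, 0], "twist": [0, 0, 0]}, {"xyz": [0.055, 0.116, 0], "twist": [0, 0, 0]}, {"xyz": [0.0585, 0.1225, 0], "twist": [0, 0, 0]}, {"xyz": [0.0585, 0.1225, 0], "twist": [0, 0, 0]}, {"xyz": [0.0585, 0.1225, 0], "twist": [0, 0, 0]}, {"xyz": [0.0585, 0.1225, 0], "twist": [0, 0, 0]}, {"xyz": [0.0585, 0.1225, 0], "twist": [0, 0, 0]}]'

```text
time: 17.42
tool_pos: [0.585, 0.0282, 0.1501]
ee_rot: [-1.571, 0.0, 1.674]
wrist_force: [-0.3, 0.8, -1.0]
width: 0.0216
```

```bash
python3 snap.py side s12;python3 snap.py scene c12s;python3 snap.py wrist w12;  python3 - <<'E'
import cv2,numpy as np
p=cv2.imread("pics/s12.png");q=cv2.imread("pics/c12s.png")
f=lambda p,x,y:cv2.resize(p[y:y+90,x:x+90],(400,400),interpolation=cv2.INTER_CUBIC)
cv2.imwrite("pics/c12.png",np.hstack([f(p,245,150),f(q,245,155)]))
E
```

```text
17.4667 [0.5851 0.0283 0.1501] [-9.000e+01  1.000e-02  9.589e+01] [ 0.77 -0.82 -1.55] 0.021740269283700875
17.5167 [0.5851 0.0284 0.1502] [-9.001e+01  1.000e-02  9.590e+01] [ 0.39  0.96 -1.98] 0.021574378805925096
17.5667 [0.5852 0.0286 0.1502] [-90.01   0.    95.91] [ 0.12 -0.54 -1.85] 0.021878946754640593
```

View pics/c12.png

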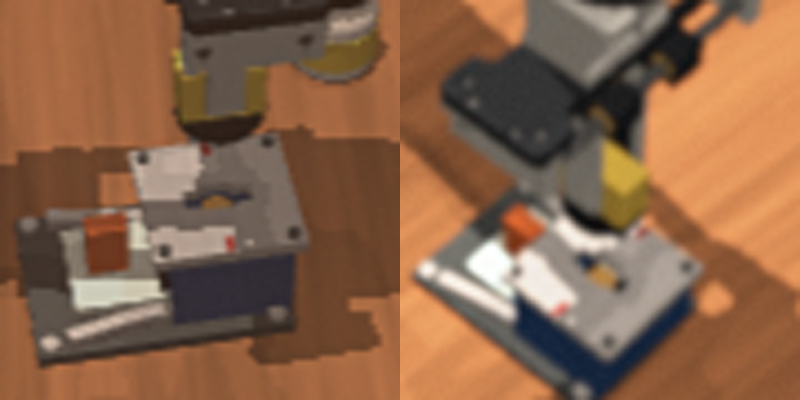

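View pics/w12.png

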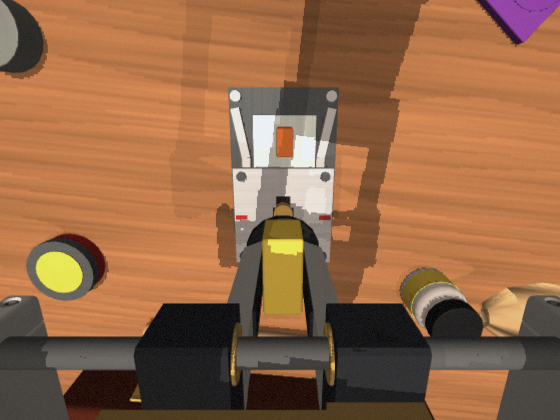

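Run:
```python
from fitc import *
s=load("w12");p=s["p"];hsv=cv2.cvtColor(p,cv2.COLOR_RGB2HSV)
r=box(cv2.inRange(hsv,(0,140,80),(6,255,255))|cv2.inRange(hsv,(172,140,80),(180,255,255)),(225,205,340,230))
n,l,st,c=cv2.connectedComponentsWithStats(r)
pts=[ray(s,*c[i],.064) for i in range(1,n) if st[i,4]>8];print(c[1:],st[1:,4],np.array(pts).round(4))
m=(pts[0]+pts[1])/2;print("mid",m,"yaw",np.degrees(np.arctan2(*(pts[1]-pts[0])[[1,0]]))-90, proj(s,[*m[:2],.064]))
b=box(cv2.inRange(hsv,(18,120,110),(36,255,255)),(240,215,320,320))
cs,_=cv2.findContours(b,cv2.RETR_EXTERNAL,cv2.CHAIN_APPROX_NONE);k=max(cs,key=cv2.contourArea)[:,0]
for v in(245,265,285,300):
    u=k[k[:,1]==v][:,0];print(v,u.min(),u.max(),ray(s,(u.min()+u.max())/2,v,.167))
# TCP axis pixel
for z in(.167,.15,.064):print(z,proj(s,[.5852,.0286,z]))
for z in(.167,):print(z,proj(s,[.5855,.030,z]))
```

```text
[[240.97058824 217.05882353]
 [324.         217.5       ]] [34 44] [[ 0.5891 -0.0064  0.064 ]
 [ 0.5819  0.065   0.064 ]]
mid [0.58551075 0.0293145  0.064     ] yaw 5.700941707575865 [282.4934831  217.27945528]
245 262 303 [0.56708081 0.02733784 0.167     ]
265 263 302 [0.57875082 0.02857003 0.167     ]
285 263 301 [0.59093394 0.02957807 0.167     ]
300 263 301 [0.60038605 0.03057168 0.167     ]
0.167 [281.31917086 275.60292713]
0.15 [281.41159398 261.6547725 ]
0.064 [281.70843184 216.8571042 ]
0.167 [283.800264   276.33017039]
```

Bar and keyhole agree to about 0.3 mm laterally in the same view. Descend to just above the plate, then in slowly.

>>> step_arm --commands '[{"xyz": [0.0004, 0.0006, -0.01], "twist": [0, 0, 0]}, {"xyz": [0.0004, 0.0006, -0.02], "twist": [0, 0, 0]}, {"xyz": [0.0004, 0.0006, -0.03], "twist": [0, 0, 0]}, {"xyz": [0.0004, 0.0006, -0.036], "twist": [0, 0, 0]}, {"xyz": [0.0004, 0.0006, -0.039], "twist": [0, 0, 0]}, {"xyz": [0.0004, 0.0006, -0.042], "twist": [0, 0, 0]}, {"xyz": [0.0004, 0.0006, -0.045], "twist": [0, 0, 0]}, {"xyz": [0.0004, 0.0006, -0.048], "twist": [0, 0, 0]}, {"xyz": [0.0004, 0.0006, -0.048], "twist": [0, 0, 0]}]'

```text
time: 18.32
tool_pos: [0.5856, 0.0301, 0.1015]
ee_rot: [-1.57, -0.0, 1.675]
wrist_force: [-0.4, 0.0, -1.5]
width: 0.0218
```

>>> step_arm --commands '[{"xyz": [0, 0, -0.0015], "twist": [0, 0, 0]}, {"xyz": [0, 0, -0.003], "twist": [0, 0, 0]}, {"xyz": [0, 0, -0.0045], "twist": [0, 0, 0]}, {"xyz": [0, 0, -0.006], "twist": [0, 0, 0]}, {"xyz": [0, 0, -0.006], "twist": [0, 0, 0]}]'

```text
time: 18.73
tool_pos: [0.586, 0.0301, 0.0961]
ee_rot: [-1.571, -0.0, 1.675]
wrist_force: [0.5, -0.4, 0.9]
width: 0.0218
```

Foot and lugs are in the keyhole without jamming. I'll push down against the spring.

>>> step_arm --commands '[{"xyz": [0, 0, -0.0015], "twist": [0, 0, 0]}, {"xyz": [0, 0, -0.003], "twist": [0, 0, 0]}, {"xyz": [0, 0, -0.0045], "twist": [0, 0, 0]}, {"xyz": [0, 0, -0.006], "twist": [0, 0, 0]}, {"xyz": [0, 0, -0.0075], "twist": [0, 0, 0]}, {"xyz": [0, 0, -0.0085], "twist": [0, 0, 0]}, {"xyz": [0, 0, -0.0085], "twist": [0, 0, 0]}]'

```text
time: 19.32
tool_pos: [0.5861, 0.0301, 0.0885]
ee_rot: [-1.572, 0.0, 1.675]
wrist_force: [-2.0, 0.8, 6.2]
width: 0.0214
```

>>> step_arm --commands '[{"xyz": [0, 0, -0.001], "twist": [0, 0, 0]}, {"xyz": [0, 0, -0.002], "twist": [0, 0, 0]}, {"xyz": [0, 0, -0.003], "twist": [0, 0, 0]}, {"xyz": [0, 0, -0.004], "twist": [0, 0, 0]}, {"xyz": [0, 0, -0.004], "twist": [0, 0, 0]}]'

```text
time: 19.73
tool_pos: [0.5861, 0.0301, 0.0855]
ee_rot: [-1.572, 0.0, 1.675]
wrist_force: [-3.4, 0.1, 7.9]
width: 0.0215
```

>>> step_arm --commands '[{"xyz": [-0.0004, 0, -0.001], "twist": [0, 0, 0]}, {"xyz": [-0.0008, 0, -0.002], "twist": [0, 0, 0]}, {"xyz": [-0.0008, 0, -0.003], "twist": [0, 0, 0]}, {"xyz": [-0.0008, 0, -0.003], "twist": [0, 0, 0]}, {"xyz": [-0.0008, 0, -0.003], "twist": [0, 0, 0]}]'

```text
time: 20.15
tool_pos: [0.5861, 0.0301, 0.0841]
ee_rot: [-1.575, 0.001, 1.675]
wrist_force: [-3.4, 0.4, 13.2]
width: 0.0218
```

>>> step_arm --commands '[{"xyz": [0, 0, -0.001], "twist": [0, 0, 0]}, {"xyz": [0, 0, -0.0025], "twist": [0, 0, 0]}, {"xyz": [0, 0, -0.0025], "twist": [0, 0, 0]}, {"xyz": [0, 0, -0.0025], "twist": [0, 0, 0]}]'

```text
time: 20.48
tool_pos: [0.5861, 0.0301, 0.084]
ee_rot: [-1.576, 0.001, 1.675]
wrist_force: [-7.4, 0.1, 21.4]
width: 0.0218
```

```bash
python3 snap.py side s14; python3 snap.py scene c14s
python3 - <<'E'
import cv2,numpy as np
p=cv2.imread("pics/s14.png");q=cv2.imread("pics/c14s.png")
f=lambda p,x,y:cv2.resize(p[y:y+90,x:x+90],(400,400),interpolation=cv2.INTER_CUBIC)
cv2.imwrite("pics/c14.png",np.hstack([f(p,245,150),f(q,245,155)]))
E
```

```text
20.5333 [0.5862 0.0301 0.0841] [-9.028e+01  4.000e-02  9.600e+01] [-7.4   0.36 21.14] 0.021656926026379898
20.5833 [0.5861 0.0301 0.0841] [-9.028e+01  4.000e-02  9.600e+01] [-7.1  -0.44 19.75] 0.021819525296766142
```

View pics/c14.png

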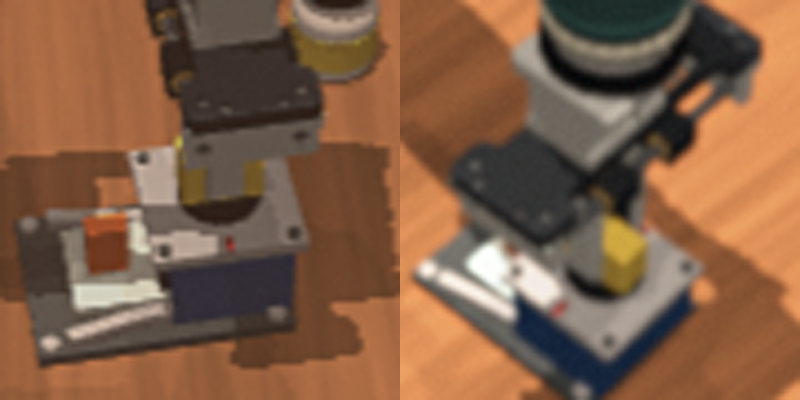

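The head is flush: TCP z = 0.0841 as predicted, with force rising and no motion. Now the clockwise quarter turn.

>>> step_arm --commands '[{"xyz": [0, 0, 0], "twist": [0, 0, -4]}, {"xyz": [0, 0, 0], "twist": [0, 0, -8]}, {"xyz": [0, 0, 0], "twist": [0, 0, -12]}, {"xyz": [0, 0, 0], "twist": [0, 0, -16]}, {"xyz": [0, 0, 0], "twist": [0, 0, -20]}, {"xyz": [0, 0, 0], "twist": [0, 0, -24]}, {"xyz": [0, 0, 0], "twist": [0, 0, -28]}, {"xyz": [0, 0, 0], "twist": [0, 0, -30]}, {"xyz": [0, 0, 0], "twist": [0, 0, -30]}]'

```text
time: 21.33
tool_pos: [0.5878, 0.0292, 0.0842]
ee_rot: [-1.58, -0.002, 1.151]
wrist_force: [-2.8, -1.5, 18.6]
width: 0.0217
```

```bash
python3 snap.py wrist w15; python3 -c "
from bench import robot;b=robot.get_obs();print(b['wrist_torque'],b['joint_positions'])"
```

```text
21.3833 [0.5878 0.0292 0.0842] [-90.51  -0.12  65.97] [-2.56 -1.36 17.77] 0.02150926575355168
[-0.24355974  0.76601965 -0.02975771] [-4.58592279e-02  2.24322761e-01  1.47426799e+00 -1.36942807e-03
  1.43394639e+00 -1.19700523e+00]
```

View pics/w15.png

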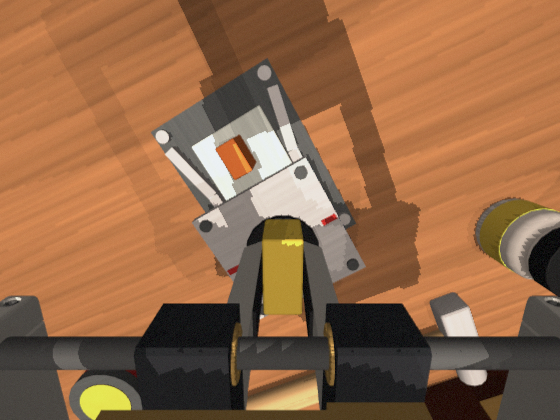

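The head turns with the jaws, stays flush (z 0.0842), and the jar and hammer are clear. Continue to 90°.

>>> step_arm --commands '[{"xyz": [0, 0, 0], "twist": [0, 0, -4]}, {"xyz": [0, 0, 0], "twist": [0, 0, -8]}, {"xyz": [0, 0, 0], "twist": [0, 0, -12]}, {"xyz": [0, 0, 0], "twist": [0, 0, -16]}, {"xyz": [0, 0, 0], "twist": [0, 0, -20]}, {"xyz": [0, 0, 0], "twist": [0, 0, -24]}, {"xyz": [0, 0, 0], "twist": [0, 0, -28]}, {"xyz": [0, 0, 0], "twist": [0, 0, -32]}, {"xyz": [0, 0, 0], "twist": [0, 0, -36]}, {"xyz": [0, 0, 0], "twist": [0, 0, -40]}]'

```text
time: 22.22
tool_pos: [0.5887, 0.0286, 0.0842]
ee_rot: [-1.578, -0.009, 0.45]
wrist_force: [-2.1, -2.8, 15.9]
width: 0.0219
```

>>> step_arm --commands '[{"xyz": [0, 0, 0], "twist": [0, 0, -4]}, {"xyz": [0, 0, 0], "twist": [0, 0, -8]}, {"xyz": [0, 0, 0], "twist": [0, 0, -12]}, {"xyz": [0, 0, 0], "twist": [0, 0, -16]}, {"xyz": [0, 0, 0], "twist": [0, 0, -20]}, {"xyz": [0, 0, 0], "twist": [0, 0, -20]}, {"xyz": [0, 0, 0], "twist": [0, 0, -20]}, {"xyz": [0, 0, 0], "twist": [0, 0, -20]}]'

```text
time: 22.88
tool_pos: [0.5876, 0.029, 0.0842]
ee_rot: [-1.574, -0.008, 0.104]
wrist_force: [-3.5, -2.3, 19.1]
width: 0.0217
```

```bash
python3 snap.py wrist w16; python3 snap.py side s16
python3 - <<'E'
import cv2,numpy as np
from bench import robot
print(robot.get_obs()["wrist_torque"])
p=cv2.imread("pics/s16.png");q=cv2.imread("pics/w16.png")
cv2.imwrite("pics/c16.png",np.hstack([cv2.resize(p[150:240,245:335],(400,400),interpolation=cv2.INTER_CUBIC),cv2.resize(q[80:340,120:400],(400,372))[:400].copy() if 0 else cv2.resize(q[60:340,140:420],(400,400))]))
E
```

```text
22.9333 [0.5876 0.029  0.0841] [-90.18  -0.46   5.97] [-3.34 -1.12 18.85] 0.021542366662162908
22.9833 [0.5876 0.029  0.0842] [-90.18  -0.47   5.97] [-3.63 -2.12 18.62] 0.02159333763590593
[-0.49987559  0.99405784 -0.05773375]
```

View pics/c16.png

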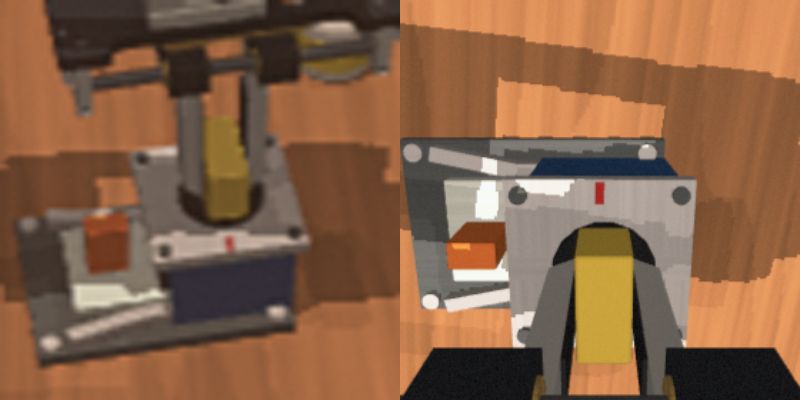

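The bar points along press y, in line with the red mark at the right-hand crop (599,193). The flange is down and the carrier tab is unmoved. There's a little tilt (0.5°) and side force left, so I'll trim that.

>>> step_arm --commands '[{"xyz": [-0.0005, -0.0002, 0], "twist": [0.1, 0.2, 0]}, {"xyz": [-0.001, -0.0004, 0], "twist": [0.2, 0.4, -0.5]}, {"xyz": [-0.0015, -0.0005, 0], "twist": [0.2, 0.5, -1]}, {"xyz": [-0.0015, -0.0005, 0], "twist": [0.2, 0.5, -1]}, {"xyz": [-0.0015, -0.0005, 0], "twist": [0.2, 0.5, -1]}, {"xyz": [-0.0015, -0.0005, 0], "twist": [0.2, 0.5, -1]}]'

```text
time: 23.48
tool_pos: [0.5875, 0.0289, 0.0841]
ee_rot: [-1.569, -0.003, 0.087]
wrist_force: [-0.4, -1.0, 16.5]
width: 0.0219
```

```bash
python3 snap.py wrist w17;python3 snap.py scene c17s
python3 - <<'E'
import cv2,numpy as np
from bench import robot
print(robot.get_obs()["wrist_torque"])
q=cv2.imread("pics/c17s.png");cv2.imwrite("pics/c17.png",cv2.resize(q[155:245,245:335],(500,500),interpolation=cv2.INTER_CUBIC))
from fitc import *
s=load("w17");P=cloud(s);hsv=cv2.cvtColor(s["p"],cv2.COLOR_RGB2HSV)
b=box(cv2.inRange(hsv,(18,120,90),(36,255,255)),(240,200,330,330))
k=max(cv2.findContours(b,cv2.RETR_EXTERNAL,cv2.CHAIN_APPROX_NONE)[0],key=cv2.contourArea)[:,0]
a=[ray(s,(k[k[:,1]==v][:,0].min()+k[k[:,1]==v][:,0].max())/2,v,.104) for v in(250,300)]
d=a[0]-a[1];print("bar yaw",np.degrees(np.arctan2(d[1],d[0])),a)
E
```

```text
23.5333 [0.5876 0.0288 0.0841] [-89.91  -0.19   5.  ] [-0.06 -0.61 16.71] 0.022016930879719045
23.5833 [0.5876 0.0288 0.0841] [-89.91  -0.2    5.  ] [-0.69 -1.15 16.97] 0.021668422971862472
[-0.3363686   0.17018353  0.14292918]
bar yaw 95.1033731164969 [array([0.58582909, 0.04570776, 0.104     ]), array([0.58849027, 0.01590967, 0.104     ])]
```

View pics/c17.png

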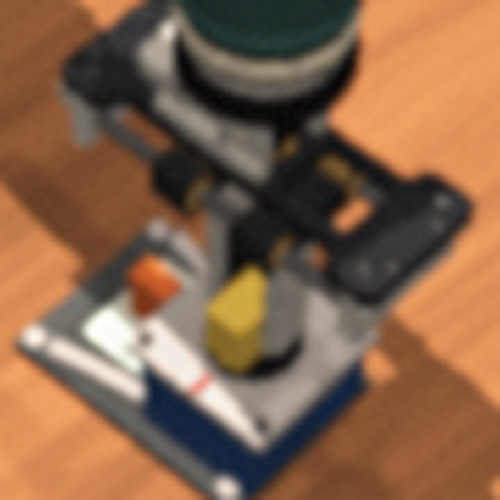

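The flange is on the plate, the bar is at 95.1° (press y is 96°, so about 91° turned), the push is about 17 N, and the side force is nearly zero. Handing in.

```bash
python3 -c "
from bench import robot
print(robot.close_job()); b=robot.get_obs(); print(b['time'],b['tool_pos'],b['wrist_force'],b['width'])"
```

```text
the job is handed in; nothing more can be done
None
the job is handed in; nothing more can be done
```

The job was handed in after about 23.6 s of the 67 s allowed; the interface gives no verdict.

- **Carrier:** I slid the aluminium carrier nose first into the slot until it hit a hard stop (9 N, no further motion). After release its tail measured -85.2 mm on the press axis, against -85 mm expected.
- **Head:** I put the yellow head in the keyhole and pressed it until the flange was flush. The height came out at the predicted 84.1 mm, and the force then rose with no further motion. I turned it clockwise, and the bar measured about 91° from its entry direction.
- **At hand-in:** the head was still gripped (opening about 22 mm) and held down with about 17 N, against the 12 N or so needed.
- **What disagreed:** the tool was 0.2° off vertical. It also sat about 2 mm off the keyhole centre I had measured, within the play of the fit. After the turn the tilt (0.5°) and side force (about 4 N) were larger, so I trimmed them; about 1 N of side force was left.

I did not touch any of the other objects.

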